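Clear the pit flap, then lever it open and hold it

ROBOT

A 7-joint arm with a two-finger parallel gripper is mounted at the origin on the work surface. World frame = base frame: x ahead of the robot, y to its left, z up, the work surface at z = 0. Lengths are in m, angles in rad, forces in N, time in s.
With the tool pointing down it reaches from about 0.4 to 0.875 m from the base axis. Payload 19.3 kg.
Tool frame: the origin (TCP) lies at the very end of the fingers, on their centre line; the grasp point (between the pads) lies 19 mm behind it; z points along the fingers, y is the direction in which the jaws open and shut (so a half turn about z gives the same grasp; the last joint's range is limited). The gripper opens to 85 mm and grips with 20 to 120 N. Pads are 22 mm wide; open, the fingers measure 114 mm over their backs; the gripper's body (76 mm by 85 mm) begins 54 mm behind the grasp point. The pads swing forward as they close: fully open they stand 13 mm farther back than shut.
Start: joints at [1.122, 0.521, -0.036, 1.599, 0.021, 1.021, -0.113], TCP at [0.231, -0.581, 0.231] pointing down, gripper open.
Joint ranges: [-2.91, 2.91], [-0.3, 2.13], [-1.5, 1.42], [0.17, 2.43], [-1.26, 4.41], [0.16, 1.93], [-2.52, 2.52]. Speed limits (rad/s): [1.89, 1.89, 2.39, 2.39, 3.01, 3.01, 3.01].

INTERFACE

Orientations are given as a unit quaternion [w, x, y, z].
In Python, from cell import r, grab_frame, camera_model, search_frame, masks_of gives the robot as it stands. Calls block until the motion is done:
- r.goto(position, orientation): joint-space move of the TCP to a pose.
- r.move_linear(position, ori=None, velocity=0.15, until_force=None): straight line of the TCP; ori=None keeps the orientation; velocity is the mean speed in m/s. With until_force (N) it stops when the force on the tool has changed by that much, and returns True; else False.
- r.goto_joints(angles): joint-space move.
- r.grip(opening): finger opening in m; the grip force is fixed at half the most; returns when the fingers have stopped.
- r.wait(seconds).
- r.solve_ik(position, orientation): joint angles nearest the present ones, or None.
- grab_frame(name): name is "scene" or "top"; returns the picture (420x560x3 uint8, red, green, blue); there is no depth.
- camera_model(name): a dict with "fx", "fy", "cx", "cy" (pixels), "extrinsics" (4x4, takes a point from camera to world coordinates). Camera axes: x right, y up, looking along -z (the intrinsics and any distortion apply to the point x, -y, -z); pixel columns grow to the right and rows downward; lengths in m; the calibration is good to about 2 mm. A picture is of the moment at which its call begins. camera_model takes no time and is no camera call.
A pose or a line that the arm cannot do raises r.MotionError and nothing moves.
- r.job_done(): hands the job in, once; it reports no verdict.
Trained networks look in the newest picture that a camera, given by its name, has taken for a name from the list of things; names that differ only in an ending like _2 or _b are one class to them, and where a whole thing is asked for, a point or a joint stands for the part that bears it (a point fixed in the world has none). Each returns a list of dicts, best first, with "score" (0 to 1); they miss things now and then, are a little off and sometimes report something else, mostly with a low value. They report only what shows in the picture. A call takes as long as a camera call.
- search_frame(thing, camera): "point" ([column, row] in pixels, amid what is visible of it).
- masks_of(thing, camera): "region" (420x560 bool, what is visible of it) and "point" ([column, row] in pixels, amid what is visible of it).
Readings, each from a call of its own:
- r.current_time(): time.
- r.current_q(): joint angles.
- r.current_dq(): joint speeds.
- r.current_tau(): joint torques, N m.
- r.current_tcp_pos(): TCP position.
- r.current_eef_rot(): TCP orientation.
- r.current_force(): force on the tool from outside, world axes, zero at the start.
- r.current_moment(): the same for the moment, N m.
- r.current_gripper_width(): finger opening in m.
Only numpy, scipy, OpenCV 4.12 (cv2) and the standard library are available. Lean on these libraries where they do the work, as an engineer would, in place of code of your own. Each camera call takes 0.05 s, during which the arm holds its last target.

TASK

The heavy steel flap in the deck of the mould station has a steel mould sleeve left standing on it. With your fingertips, push the sleeve along the deck, without lifting or tipping it, until it stands on the green patch, clear of the flap; then press the red end of the lever right down onto its rubber stop so that the lever raises the flap, and finish while still holding it down there. Do not lift the lever out of its cradle or raise the flap by hand, and leave everything else where it stands.

Things in the scene. Friction and masses are not known exactly. Their poses are not given: they have to be found in the camera images.
- station: Fixed steel station, base plate 340 (x) by 500 mm (y). Origin on the table under the lever's pivot; y along the lever towards the flap, z up. Flush aluminium deck, top 95 mm above the table, x -150 to 150, y 50 to 245 mm; the flap is its middle, x -47 to 47, y 55 to 188 mm. Deck strips (|x| 50 to 150 mm) lie either side of the flap: one has the green patch, the other the plunger.
- flap (a joint): Angle of the heavy dark-steel flap (2.2 kg nominal, hidden mass varies; 94 by 135 by 12 mm, yellow band along its free edge), 0 = shut and flush with the deck, grows as it rises; about 0.22 rad when the lever lies on its stop. Hinged along its edge at station y = 190 mm, the edge farthest from the lever.
- flap_edge (a point): Middle of the top of the flap's free edge (yellow band), nearest the lever; 95 mm above the table when shut, station x = 0, y = 55 mm.
- lever: Loose steel lever resting by its 12 mm cross pin in the open U of a grey cradle; short brass-tipped end (70 mm) under the flap's free edge, long end (230 mm) raised. Origin on the pin's axis, 89 mm above the table; at rest its axes are the station's. It tips about x by some 0.38 rad from rest to the stop.
- lever_pad (a point): Centre of the top of the red pad on the lever's long end (36 mm wide, 56 mm along the lever), 195 mm from the pivot, away from the flap. At rest about 138 mm above the table, sloping 0.2 rad up outwards. Takes about 2 to 5 N; goes almost straight down some 75 mm until it lies on the fixed black rubber stop beneath; its top is then about 63 mm above the table and it resists firmly.
- sleeve: The mould sleeve, an upright steel cylinder, 50 mm diameter, 70 mm tall, about 0.45 kg, loose on the flap. Origin at the centre of its underside, z up its axis.
- sleeve_center (a point): Centre of that mould sleeve, half-way up (35 mm above the surface it stands on).
- patch: Painted green patch on the deck, 94 mm (its x) by 110 mm (its y), flush with the deck, no thickness to feel. Origin at its centre on the deck, 100 mm from the middle of the flap along station x, on either side; axes as the station's.
- plunger: Small brass plunger with a waist, 30 mm diameter, 50 mm tall, standing on the deck strip on the other side of the flap. Origin at its underside. To be left alone.
- end_cap: Blue plastic end cap, 36 mm diameter, 26 mm tall, on the deck behind the flap's hinge. To be left alone.
- spare_sleeve: Shorter steel sleeve, 40 mm diameter, 50 mm tall, standing on the station's base plate beside the lever's long arm, robot's side. To be left alone.
- oil_bottle: White bottle with red cap, 52 mm diameter, 130 mm tall, on the table to the right. To be left alone.
- wrench: Steel wrench lying on the table to the right. To be left alone.
- brush: Red-handled brush lying on the table to the left. To be left alone.
- grease_jar: Grey jar with blue lid, 64 mm diameter, 70 mm tall, on the table to the left. To be left alone.

How it is judged:
On the way, in this order (a step that is already met when the one before it is completed fails the run):
1. the sleeve stands on the green patch, clear of the flap, with the flap still shut (x of sleeve_center in the frame of patch between -0.022 and 0.022 m and y of sleeve_center in the frame of patch between -0.035 and 0.035 m and angle between sleeve's own z axis and vertical below 0.1 rad and linear speed of sleeve below 0.02 m/s and value of joint flap below 0.02 rad), for 0.2 s.
2. the lever, pressed by the fingers, holds the flap raised (value of joint flap above 0.19 rad and contact force between the fingers and lever above 1 N and contact force between each of the arm, the fingers and flap below 0.3 N), for 0.3 s.
At the end, for the whole second after the job is handed in: The sleeve stands upright and still on the green patch (centre within 22 mm of the patch's centre across and 35 mm along, so that it is off the flap); the flap is raised by at least 0.19 rad and still, the fingers press on the lever with more than 1 N, and the robot does not touch the flap (all of step 2 and x of sleeve_center in the frame of patch between -0.022 and 0.022 m and y of sleeve_center in the frame of patch between -0.035 and 0.035 m and angle between sleeve's own z axis and vertical below 0.1 rad and linear speed of sleeve below 0.02 m/s and velocity of joint flap between -0.05 and 0.05 rad/s); the arm keeps its last pose, push and grip.
It fails at once if the sleeve is lifted off its surface, tipped, or falls from the deck (height (world z) of sleeve_center above 0.14 m or height (world z) of sleeve_center below 0.11 m or angle between sleeve's own z axis and vertical above 0.3 rad).
It fails at once if the flap is raised while the sleeve stands on it (value of joint flap above 0.05 rad and x of sleeve_center in the frame of station between -0.068 and 0.068 m).
It fails at once if the robot raises the flap by hand (value of joint flap above 0.05 rad and contact force between any of the fingers, the arm and flap above 1 N).
It fails at once if the lever is lifted out of its cradle (z of lever in the frame of station above 0.097 m or distance of lever from where it was at the start of the episode above 0.012 m).
It fails at once if another thing is disturbed (distance of any of plunger, end_cap, spare_sleeve, oil_bottle, wrench, brush, grease_jar from where it was at the start of the episode above 0.02 m).
It also fails if it takes over 40 s, if anything falls off the work surface, if the arm or the gripper's body presses on something with over 40 N, if the wrist force passes 120 N, or if a joint passes its speed limit or range.

## Working session

There is one attempt and no reset: what is moved stays moved. The work goes in short steps, each a Python script; the robot and the scene stay as the last script left them, time stands still between calls to the robot, and variables do not carry over. Pictures are saved under pics/ and viewed, and the job is handed in when it is done.

```bash
ls; mkdir -p pics; python3 - <<'E'
from cell import *
import cv2,numpy as np
for n in("scene","top"):
    im=grab_frame(n);cv2.imwrite(f"pics/{n}0.png",im[:,:,::-1])
    m=camera_model(n);print(n,{k:(np.round(v,4).tolist() if k=="extrinsics" else v) for k,v in m.items()})
    for t in ["station","flap","lever","lever_pad","sleeve","patch","plunger","end_cap","spare_sleeve"]:
        s=masks_of(t,n);print(t,[(round(d["score"],2),np.round(d["point"],1).tolist(),int(d["region"].sum())) for d in s[:3]])
print(r.current_time())
E
```

```text
pics
scene {'fx': 410.5640778104597, 'fy': 410.5640778104597, 'cx': 281.78317779985986, 'cy': 208.20785443458064, 'extrinsics': [[0.4937, -0.5837, 0.6446, 1.1651], [0.8696, 0.3352, -0.3625, -0.3388], [-0.0045, 0.7396, 0.6731, 0.7997], [0.0, 0.0, 0.0, 1.0]]}
station [(0.94, [279.4, 271.4], 20973)]
flap [(0.7, [306.8, 219.4], 1001)]
lever [(0.81, [242.6, 260.2], 1380), (0.47, [343.6, 227.9], 219)]
lever_pad [(0.84, [242.6, 259.2], 1463)]
sleeve [(0.76, [317.6, 205.3], 652)]
patch [(0.65, [285.1, 194.3], 887)]
plunger [(0.79, [345.1, 228.0], 246)]
end_cap [(0.61, [347.6, 197.4], 164)]
spare_sleeve [(0.59, [219.9, 244.6], 337)]
top {'fx': 436.6781433726567, 'fy': 436.6781433726567, 'cx': 281.21777915232275, 'cy': 206.78735056105344, 'extrinsics': [[-0.0265, 0.9982, -0.0535, 0.4275], [-0.9996, -0.0259, 0.011, 0.0145], [0.0096, 0.0538, 0.9985, 1.5076], [0.0, 0.0, 0.0, 1.0]]}
station [(0.56, [290.2, 187.9], 12407), (0.3, [406.8, 248.6], 253)]
flap [(0.84, [255.1, 199.2], 934)]
lever [(0.82, [311.3, 174.2], 852)]
lever_pad [(0.88, [315.6, 174.3], 743)]
sleeve [(0.59, [250.4, 194.3], 187), (0.22, [406.8, 248.4], 278)]
patch [(0.96, [259.7, 223.5], 960)]
plunger [(0.49, [240.6, 163.8], 61)]
end_cap []
spare_sleeve [(0.66, [317.4, 217.9], 123)]
1.0
```

```bash
python3 - <<'E'
import cv2
for n,(a,b,c,d) in {"scene":(130,330,180,400),"top":(120,270,180,380)}.items():
    im=cv2.imread(f"pics/{n}0.png")
    cv2.imwrite(f"pics/{n}0c.png",cv2.resize(im[a:b,c:d],None,fx=3 if n=="scene" else 4,fy=3 if n=="scene" else 4,interpolation=cv2.INTER_CUBIC))
E
```

```text
(no output)
```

View pics/scene0.png

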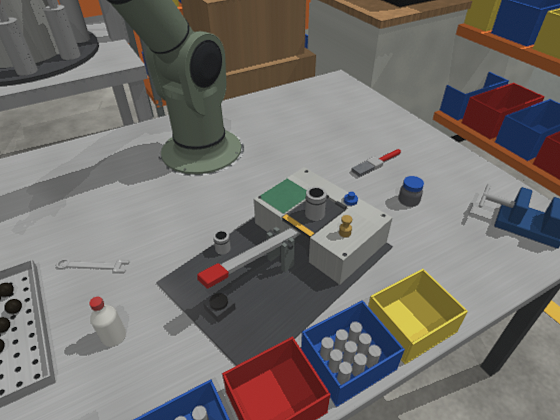

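View pics/scene0c.png

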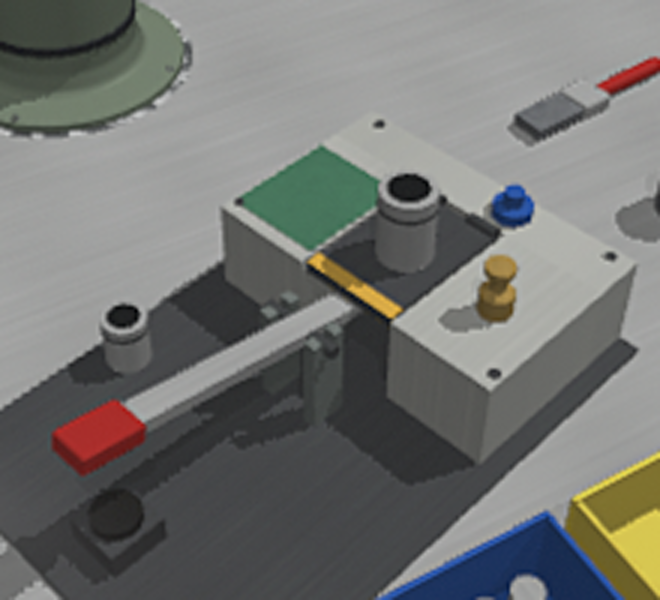

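View pics/top0c.png

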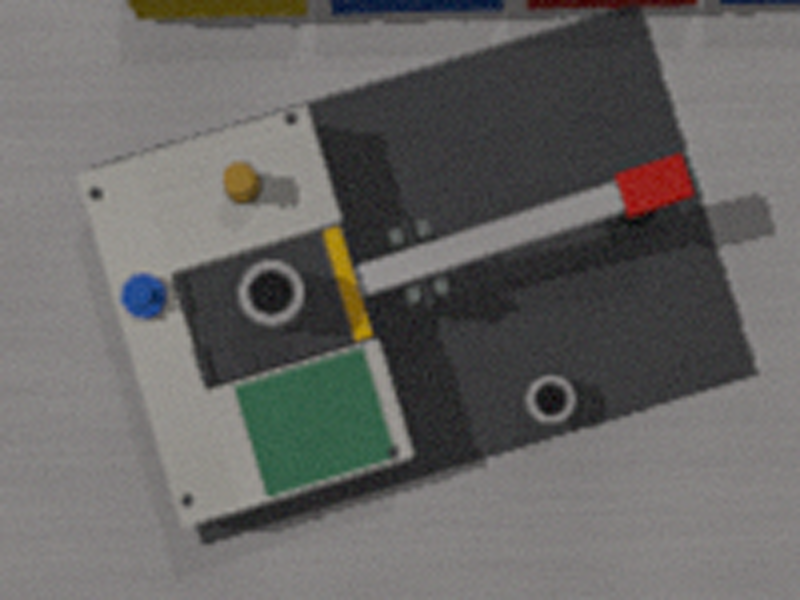

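The lever runs left to right in the top view, with the red pad at px (343,167). The sleeve stands on the flap at px (248,193). The green patch is on the robot's side and the plunger on the far side. Next I fit the station pose from both views and triangulate the sleeve, the pad and the other objects.

```bash
cat > h.py <<'E'
import numpy as np,cv2
from scipy.optimize import least_squares
from cell import *
CM={n:camera_model(n) for n in("scene","top")}
def proj(P,n):
    m=CM[n];E=np.array(m["extrinsics"]);c=(np.atleast_2d(P)-E[:3,3])@E[:3,:3]
    return np.c_[m["cx"]+m["fx"]*c[:,0]/-c[:,2],m["cy"]-m["fy"]*c[:,1]/-c[:,2]]
def ray(px,n):
    m=CM[n];E=np.array(m["extrinsics"])
    d=E[:3,:3]@np.array([(px[0]-m["cx"])/m["fx"],-(px[1]-m["cy"])/m["fy"],-1]);return E[:3,3],d/np.linalg.norm(d)
def onz(px,n,z):
    o,d=ray(px,n);return o+d*(z-o[2])/d[2]
def tri(a,b):
    A=np.zeros((3,3));v=np.zeros(3);R=[]
    for px,n in((a,"scene"),(b,"top")):
        o,d=ray(px,n);M=np.eye(3)-np.outer(d,d);A+=M;v+=M@o;R.append((M,o))
    p=np.linalg.solve(A,v);return p,[np.linalg.norm(M@(p-o)) for M,o in R]
def crop(im,name,a,b,c,d,f):
    cv2.imwrite(name,cv2.resize(im[a:b,c:d,::-1],None,fx=f,fy=f,interpolation=cv2.INTER_CUBIC))
E
python3 - <<'E'
from h import *
S=lambda u,v:np.array([180+(u-1)/3,130+(v-1)/3]);T=lambda u,v:np.array([180+(u-1.5)/4,120+(v-1.5)/4])
# corners: order (-,.05) (+,.05) (-,.245) (+,.245)
mod=np.array([[-.15,.05],[.15,.05],[-.15,.245],[.15,.245]])
sc=[S(222,208),S(490,385),S(375,113),S(635,266)]
tp=[T(411,455),T(306,104),T(186,526),T(79,172)]
def w(p,q,z): c,s=np.cos(p[2]),np.sin(p[2]);q=np.atleast_2d(q);return np.c_[p[0]+c*q[:,0]-s*q[:,1],p[1]+s*q[:,0]+c*q[:,1],np.full(len(q),z)]
for i in range(4):
    p,e=tri(sc[i],tp[i]);print("corner",mod[i],p.round(4),np.round(e,4))
def res(p,which="both"):
    W=w(p,mod,.095);o=[]
    if which!="top":o.append((proj(W,"scene")-sc).ravel())
    if which!="scene":o.append((proj(W,"top")-tp).ravel())
    return np.concatenate(o)
for k in("both","scene","top"):
    f=least_squares(res,[.5,0,.2],args=(k,));print(k,f.x.round(4),np.abs(f.fun).max().round(2))
    if k=="both":pose=f.x
np.save("pose.npy",pose)
print("origin",pose)
c,s=np.cos(pose[2]),np.sin(pose[2])
def tost(P): d=P[:2]-pose[:2];return np.array([c*d[0]+s*d[1],-s*d[0]+c*d[1],P[2]]).round(4)
# sleeve top centre, spare top, pad top center
for nm,a,b in[("sleeve_top",S(408,190),T(271,293)),("spare_top",S(124,318),T(551,399)),("plunger_top",S(500,267),T(240,182)),("pad",S(98,432),T(655,186)),("cap_top",S(514,190),T(148,295))]:
    p,e=tri(a,b);print(nm,p.round(4),np.round(e,4),"st",tost(p))
print("patch w",w(pose,[-.1,.12],.095), "proj",proj(w(pose,[-.1,.12],.095),"top"))
for n in("scene","top"):
    grab_frame(n)
    for t in("patch","flap","lever_pad"):
        m=masks_of(t,n)[0]["region"].astype(np.uint8);M=cv2.moments(m,True);px=(M["m10"]/M["m00"],M["m01"]/M["m00"])
        print(n,t,px,tost(onz(px,n,.138 if t=="lever_pad" else .095)))
E
```

```text
corner [-0.15  0.05] [ 0.417  -0.0027  0.0898] [0.0002 0.0002]
corner [0.15 0.05] [0.7049 0.0759 0.0977] [0.0006 0.0006]
corner [-0.15   0.245] [0.3663 0.1831 0.0914] [0.0031 0.0031]
corner [0.15  0.245] [0.6545 0.2619 0.0904] [0.0001 0.0001]
both [ 0.5754 -0.0132  0.2677] 1.59
scene [ 0.576  -0.0132  0.2649] 1.88
top [ 0.5747 -0.0136  0.2707] 0.93
origin [ 0.57540834 -0.01319834  0.26766551]
sleeve_top [0.5456 0.1034 0.16  ] [0.0002 0.0002] st [0.0021 0.1203 0.16  ]
spare_top [ 0.4607 -0.1203  0.0509] [0.0008 0.0008] st [-0.139  -0.073   0.0509]
plunger_top [0.6368 0.1285 0.1379] [0.0017 0.0017] st [0.0967 0.1204 0.1379]
pad [ 0.6259 -0.2016  0.1289] [0.0003 0.0003] st [-0.0011 -0.195   0.1289]
cap_top [0.5516 0.2061 0.1208] [0.003 0.003] st [0.035  0.2178 0.1208]
patch w [[0.44723155 0.0760805  0.095     ]] proj [[257.81522534 224.70108244]]
scene patch (283.91289966923927, 195.42668136714443) [-0.0994  0.1139  0.095 ]
scene flap (310.8184553660983, 218.39518555667001) [0.0098 0.0988 0.095 ]
scene lever_pad (244.37614678899084, 258.24347212420605) [ 0.0208 -0.1253  0.138 ]
top patch (258.091212458287, 224.85094549499445) [-0.1007  0.1193  0.095 ]
top flap (249.12684365781712, 196.00688298918388) [-0.0028  0.1203  0.095 ]
top lever_pad (310.84120171673817, 176.3319027181688) [-0.0035 -0.0855  0.138 ]
```

```bash
cat >> h.py <<'E'
pose=np.load("pose.npy")
def W(x,y,z):
    c,s=np.cos(pose[2]),np.sin(pose[2]);return [pose[0]+c*x-s*y,pose[1]+s*x+c*y,z]
from scipy.spatial.transform import Rotation as Ro
def quat(yaw):  # tool down, tool x rotated by yaw in world
    q=(Ro.from_euler("z",yaw)*Ro.from_euler("x",np.pi)).as_quat();return [q[3],q[0],q[1],q[2]]
def best(p,yaws):
    o=[]
    for y in yaws:
        q=r.solve_ik(p,quat(y))
        if q is not None:o.append((np.abs(np.array(q)-r.current_q()).max(),y,np.round(q,2)))
    o.sort(key=lambda t:t[0]);return o
E
python3 - <<'E'
from h import *
print(r.current_eef_rot(),r.current_gripper_width(),r.current_time())
for p in (W(.056,.12,.25),W(.056,.12,.108),W(-.069,.12,.108),W(0,-.195,.2)):
    print(np.round(p,3));[print(o) for o in best(p,[pose[2],pose[2]+np.pi,pose[2]-np.pi])]
E
```

```text
[-2.79116056e-05  9.82120083e-01  1.88255523e-01 -9.20278720e-06] 0.08548208728184069 1.4
[0.598 0.117 0.25 ]
(np.float64(1.2362854620274093), np.float64(3.409258164107131), array([ 0.29,  0.62, -0.9 ,  1.59,  0.51,  1.19,  1.12]))
(np.float64(1.2362854620274097), np.float64(-2.8739271430724553), array([ 0.29,  0.62, -0.9 ,  1.59,  0.51,  1.19,  1.12]))
(np.float64(1.7111469383013587), np.float64(0.267665510517338), array([ 0.05,  0.52, -0.5 ,  1.6 ,  0.27,  1.09, -1.82]))
[0.598 0.117 0.108]
(np.float64(1.0638930455320015), np.float64(3.409258164107131), array([ 0.28,  0.81, -0.9 ,  1.71,  0.74,  0.99,  0.95]))
(np.float64(1.0638930455320017), np.float64(-2.8739271430724553), array([ 0.28,  0.81, -0.9 ,  1.71,  0.74,  0.99,  0.95]))
(np.float64(1.6957943729254512), np.float64(0.267665510517338), array([-0.09,  0.66, -0.29,  1.73,  0.25,  0.79, -1.81]))
[0.477 0.084 0.108]
(np.float64(1.0636648289803037), np.float64(3.409258164107131), array([ 0.3 ,  0.6 , -0.79,  2.04,  0.63,  0.76,  0.95]))
(np.float64(1.0636648289803041), np.float64(-2.8739271430724553), array([ 0.3 ,  0.6 , -0.79,  2.04,  0.63,  0.76,  0.95]))
(np.float64(1.798535212479167), np.float64(0.267665510517338), array([ 0.01,  0.51, -0.4 ,  2.05,  0.33,  0.63, -1.91]))
[ 0.627 -0.201  0.2  ]
(np.float64(1.03525755711801), np.float64(0.267665510517338), array([ 0.3 ,  0.61, -0.12,  1.53,  0.08,  1.01, -1.15]))
(np.float64(1.764270845823508), np.float64(3.409258164107131), array([ 0.7 ,  0.71, -0.78,  1.51,  0.53,  1.14,  1.65]))
(np.float64(1.7642708458235083), np.float64(-2.8739271430724553), array([ 0.7 ,  0.71, -0.78,  1.51,  0.53,  1.14,  1.65]))
```

```bash
python3 - <<'E'
from h import *
Q=quat(pose[2]+np.pi)
r.grip(.030)
r.goto(W(.062,.12,.28),Q)
r.move_linear(W(.062,.12,.18),velocity=.2)
print(r.current_time(),r.current_gripper_width(),np.round(r.current_tcp_pos(),4))
for n,b in {"scene":(130,330,180,400,3),"top":(120,270,180,380,4)}.items(): crop(grab_frame(n),f"pics/{n}1.png",*b)
E
```

```text
5.425 0.03012125334358202 [0.6039 0.1192 0.181 ]
```

View pics/scene1.png

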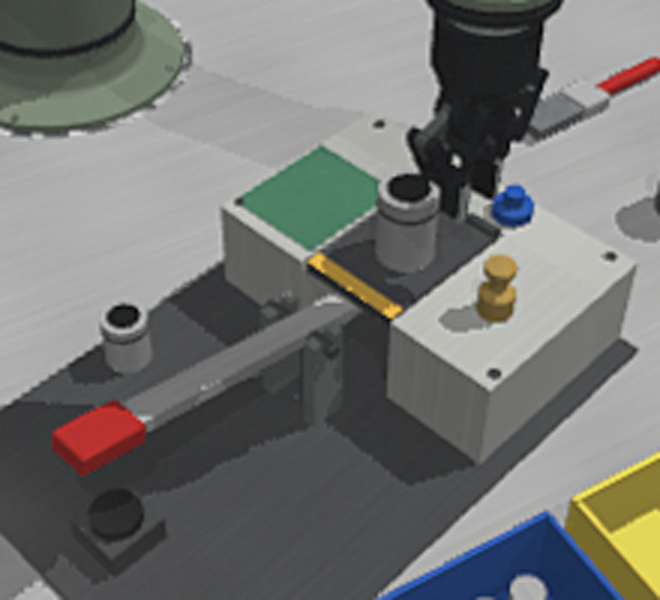

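View pics/top1.png

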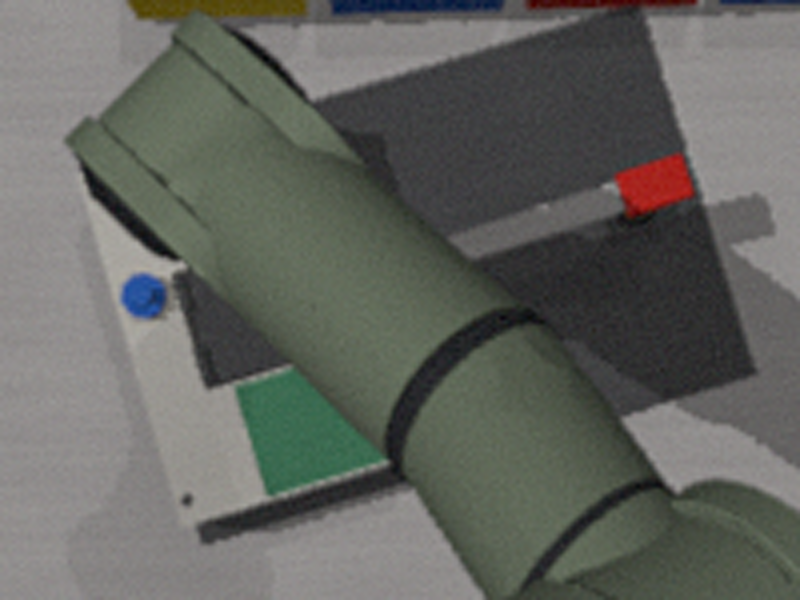

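Picture: the fingers hang just behind the sleeve, with tips at scene-crop px (457,213) and (485,193). The plunger at (497,288) and the cap at (512,207) are clear. I descend and push.

```bash
python3 - <<'E'
from h import *
print("tcp proj crop",(proj(r.current_tcp_pos(),"scene")-[180,130])*3)
r.move_linear(W(.055,.12,.165),velocity=.1)
print(r.move_linear(W(.055,.12,.110),velocity=.1,until_force=6),r.current_tcp_pos())
f0=r.current_force()
r.move_linear(W(-.02,.12,.110),velocity=.05)
print(r.current_time(),np.round(r.current_force()-f0,2),np.round(r.current_tcp_pos(),4))
crop(grab_frame("scene"),"pics/scene2.png",130,330,180,400,3)
E
```

```text
tcp proj crop [[467.30038438 203.63447147]]
False [0.59682252 0.11733708 0.11016921]
8.1917 [2.97 2.45 1.13] [0.5245 0.0973 0.1099]
```

View pics/scene2.png

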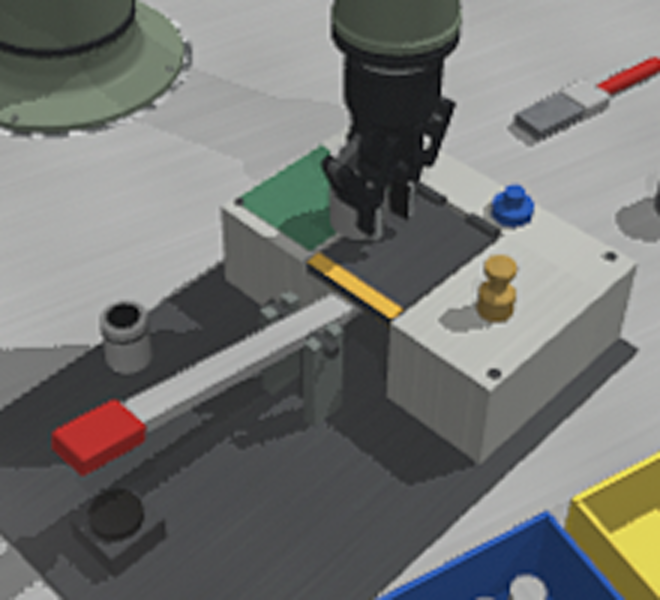

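The sleeve is nested between the fingers at crop px (357,220), half onto the patch, and the push force is about 4 N. I continue.

```bash
python3 - <<'E'
from h import *
r.move_linear(W(-.067,.12,.110),velocity=.05)
r.wait(.2)
r.move_linear(W(-.05,.12,.110),velocity=.06)
r.move_linear(W(-.04,.12,.25),velocity=.2)
r.goto(W(-.02,-.02,.27),quat(pose[2]))
print(r.current_time())
for n,b in {"scene":(130,330,180,400,3),"top":(120,270,180,380,4)}.items():
    im=grab_frame(n);crop(im,f"pics/{n}3.png",*b)
    for t in("sleeve","patch"):
        for d in masks_of(t,n)[:2]:print(n,t,d["score"],np.round(d["point"],1),d["region"].sum())
E
```

```text
13.0583
scene sleeve 0.57 [284.8 186.5] 558
scene sleeve 0.43 [310.7 213.4] 1525
scene patch 0.86 [281.6 197.8] 665
top patch 0.41 [245.1 191. ] 819
```

View pics/scene3.png

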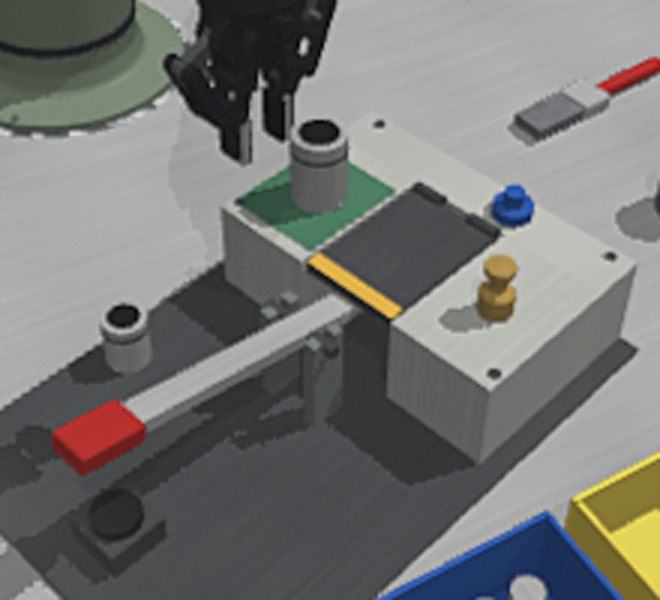

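View pics/top3.png

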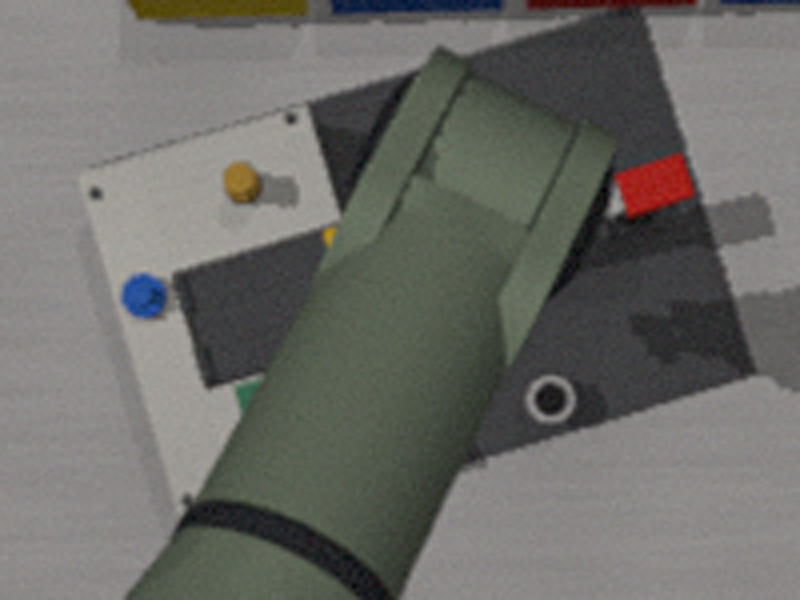

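The sleeve stands upright on the patch, with its rim at crop px (320,133), and the flap is shut. I move above the pad, close the fingers and check again from the top.

```bash
python3 - <<'E'
from h import *
c,s=np.cos(pose[2]),np.sin(pose[2])
def tost(P): d=P[:2]-pose[:2];return np.array([c*d[0]+s*d[1],-s*d[0]+c*d[1],P[2]]).round(4)
p=onz((180+(320-1)/3,130+(133-1)/3),"scene",.163);print("sleeve st",tost(p))
r.goto(W(0,-.197,.24),quat(pose[2]))
r.grip(0.0)
print(r.current_time(),r.current_gripper_width())
for n,b in {"scene":(130,330,180,400,3),"top":(120,270,180,380,4)}.items():
    im=grab_frame(n);crop(im,f"pics/{n}4.png",*b)
E
```

```text
sleeve st [-0.0979  0.1212  0.163 ]
14.5083 9.823242210575414e-05
```

View pics/scene4.png

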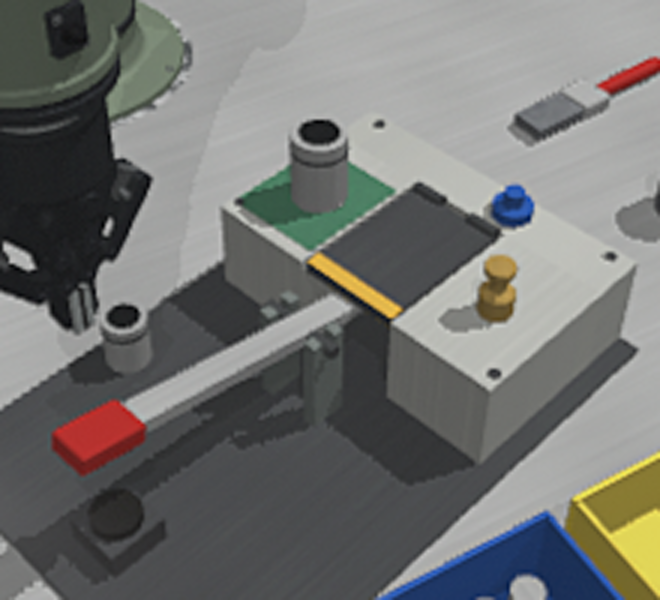

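View pics/top4.png

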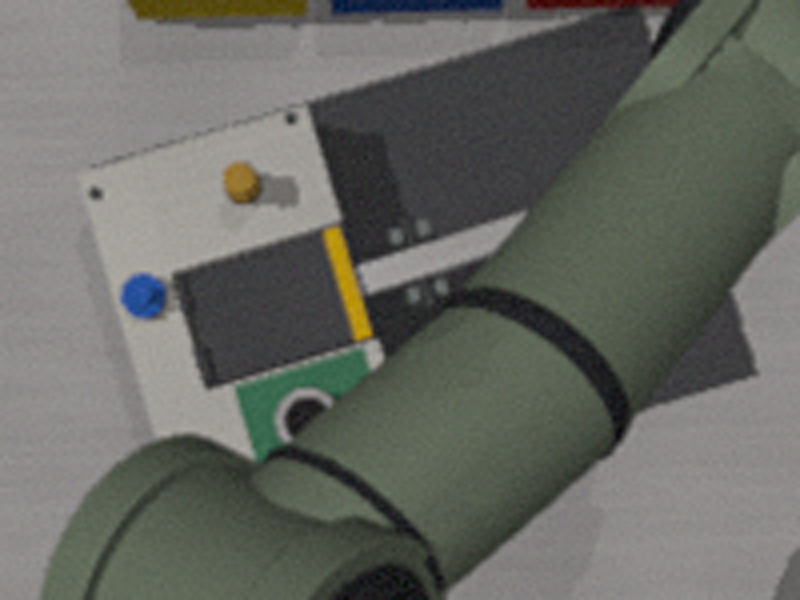

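The sleeve measures station (-0.098, 0.121), within 2 mm of the patch centre (-0.100, 0.119). The top view shows it amid the patch at crop px (305,418). Now I press the pad.

```bash
python3 - <<'E'
from h import *
r.move_linear(W(0,-.191,.155),velocity=.15)
r.wait(.2);f0=r.current_force()
print(r.move_linear(W(0,-.191,.132),velocity=.05,until_force=25),np.round(r.current_force()-f0,2))
print(r.move_linear(W(0,-.195,.068),velocity=.05,until_force=25),np.round(r.current_force()-f0,2))
print(r.move_linear(W(0,-.195,.054),velocity=.02,until_force=15),np.round(r.current_force()-f0,2),r.current_tcp_pos())
r.wait(.5);print(np.round(r.current_force()-f0,2),np.round(r.current_tcp_pos(),4),r.current_time())
for n,b in {"scene":(130,330,180,400,3),"top":(120,270,180,380,4)}.items():
    im=grab_frame(n);crop(im,f"pics/{n}5.png",*b)
E
```

```text
False [-0.18  1.99  2.87]
False [0.04 1.97 4.54]
True [-2.97  3.19 16.71] [ 0.62728263 -0.20120386  0.06196454]
[-2.43  2.6  15.5 ] [ 0.6273 -0.2012  0.062 ] 18.5083
```

View pics/scene5.png

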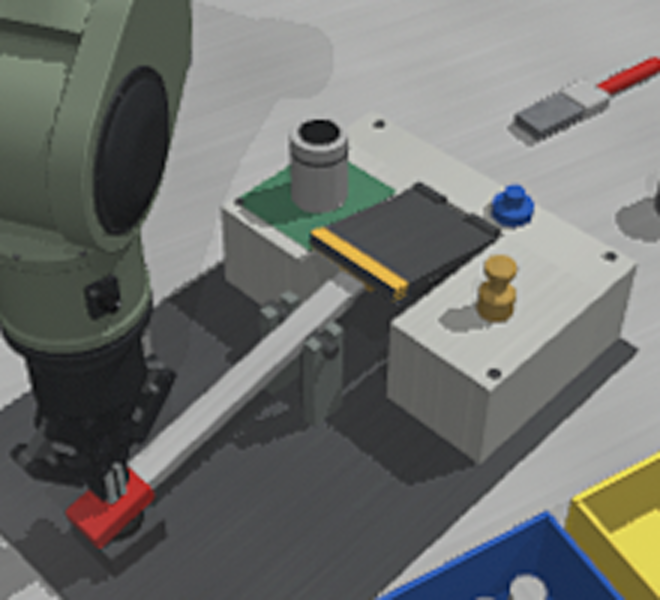

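The flap is raised, its yellow band at crop px (316,232)–(403,292), and the pad is on its stop. I check the flap angle numerically from the band before handing in.

```bash
python3 - <<'E'
from h import *
for a in(0,.15,.19,.22):
    print(a,[np.round((proj(W(x,.190-.135*np.cos(a),.095+.135*np.sin(a)),"scene")[0]-[180,130])*3,1).tolist() for x in(-.047,.047)])
E
```

```text
0 [[306.5, 257.8], [390.2, 315.2]]
0.15 [[307.7, 239.0], [392.6, 296.2]]
0.19 [[308.4, 233.7], [393.7, 290.8]]
0.22 [[309.1, 229.7], [394.6, 286.7]]
```

```bash
python3 -c "
import cv2
a=cv2.imread('pics/scene0c.png')[210:320,290:430];b=cv2.imread('pics/scene5.png')[210:320,290:430]
cv2.imwrite('pics/cmp.png',cv2.resize(cv2.hconcat([a,b]),None,fx=2.8,fy=2.8))"
```

```text
(no output)
```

View pics/cmp.png

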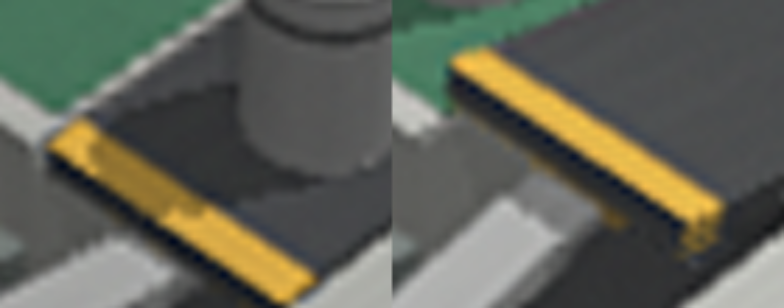

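The band's corners rose 29–31 crop px, against 24 px for 0.19 rad and 28 px for 0.22 rad. The lever is therefore fully down, so I hand in.

```bash
python3 - <<'E'
from h import *
print(np.round(r.current_force(),2),r.current_time(),np.round(np.abs(r.current_dq()).max(),4))
r.job_done()
print(np.round(r.current_force(),2),r.current_time())
E
```

```text
[-2.57  1.93 15.16] 18.6083 0.0021
the job is handed in; nothing more can be done
the job is handed in; nothing more can be done
```

I pushed the sleeve onto the green patch with two slightly opened fingers, then pressed the red pad down onto its stop with the fingers closed. I handed the job in at 18.6 s while still holding it. The system gave no verdict.

**Last checks:**
- **Sleeve:** it stands upright, with its centre about 2 mm from the patch centre. That comes from the scene camera; the top view, partly hidden by the arm, shows it on the patch too.
- **Flap:** it rose by about 0.22 rad, judged from how far its yellow band moved in the picture (29–31 px, against 28 px expected for 0.22 rad).
- **Press on the pad:** the fingers were holding it with about 15 N, the fingertip at 62 mm (63 mm expected). The robot was well away from the flap.
- **Other things:** the plunger, end cap and spare sleeve show no movement in the pictures. I did not check the bottle, wrench, brush or jar again; the arm did not work near them.

**What disagreed:**
- The lever and lever-pad masks both covered the whole lever, so I located the pad by hand from the two views. Its triangulated height of 129 mm was 9 mm below the stated 138 mm.
- The two camera views gave deck-corner heights of 90–98 mm, against the stated 95 mm.

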